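# Fit the volume knob of a desk amplifier and hold it pressed

## Robot

A 6-joint arm with a two-finger parallel gripper is mounted at the origin on a cart in front of the work surface, level with it; the furniture and walls round the work are solid. World frame = base frame: x ahead of the robot, y to its left, z up, the work surface at z = 0. Lengths are in mm, angles in rad, forces in N, time in s.
With the tool pointing down it reaches from about 350 to 975 mm from the base axis. Payload 7.1 kg.
Tool frame: the origin (TCP) lies between the finger pads; the fingertips stand 19 mm ahead of it and the grasp point (between the pads) is the TCP (ctrl.tcp_to_tips is the distance from the TCP to the fingertips, in mm); z points along the fingers, y is the line along which they close (so a half turn about z gives the same grasp; the last joint's range is limited). The gripper opens to 88 mm and grips with 3 to 60 N. Pads are 20 mm wide; open, the fingers measure 115 mm over their backs; the gripper's body (75 mm by 178 mm) begins 61 mm behind the grasp point.
Start: joints at [1.202, 0.423, 1.63, -0, 1.089, -0.019], TCP at [214.162, 587.145, 241.675] pointing down, gripper open.
Joint ranges: [-3, 3], [-0.9, 2.11], [0.09, 2.58], [-1.31, 4.45], [0.11, 2.69], [-2.54, 2.54]. Speed limits (rad/s): [2.39, 2.39, 3.01, 3.14, 3.14, 3.14].

## Interface

Orientations are given as a rotation vector (axis times angle).
In Python, from workcell import status, optics, ctrl gives the robot as it stands. The module is installed in compiled form; this text tells all that it offers.
- The arm moves only by the shell command python3 -m inch 'ROWS'. ROWS is JSON, a list that holds one entry, the list of rows, each a list of 7 numbers: the shift along the tool's x, y, z in mm, then the turn, a rotation vector about the tool's x, y, z in rad, then the opening in per cent of the stroke, from 0 (shut) to 100 (fully open). A call has 1 to 20 rows; each row is the pose to reach, as a shift and turn from the pose commanded when the call began, along the tool's axes at that moment; what a row does not reach only later rows make up. A row lasts 1/10 s, in which the tool goes at most 50 mm and 8.59 degrees, less where a joint would pass 70% of its speed; a pose out of reach is approached as far as the arm can. A call with a gripper value outside its range is refused whole. The fingers move at their own pace and stop on an object; the grip force is fixed at half the most. Time passes only in rows, so rows that repeat a pose let the fingers close. It gives the time, the measured TCP pose, the force, the opening and the grip force at its end, in the units of the state.
- status.get_obs(): the state, without advancing time (a new reading comes with each control period).
- optics.get_image(name): name is "scene" or "top"; returns a dict with "frame" (420x560x3 uint8, red, green, blue), "fx", "fy", "cx", "cy" (pixels), "rvec" (rotation vector, rad) and "tvec" (3), from world to camera coordinates, as OpenCV has them. Camera axes: x right, y down, z forward; pixel columns grow to the right and rows downward; lengths in mm; the calibration is good to about 2 mm. A picture is of the moment at which its call begins. There is no depth.
- ctrl.close_job(): hands the job in; it is judged then, once.
The state is a dict: "t": time; "qpos": joint angles; "qvel": joint speeds; "joint_torque": joint torques, N m; "ee_pos": TCP position; "orientation": TCP orientation; "ft_force": force on the tool from outside, world axes, zero at the start; "moment": the same for the moment, N m; "width": finger opening in mm; "grasp_force": force on a finger pad.
Only numpy, scipy, OpenCV 4.12 (cv2) and the standard library are available. Lean on these libraries where they do the work, as an engineer would, in place of code of your own. Each camera call takes 0.05 s, during which the arm holds its last target. There are 200 camera calls.

## Task

Get the new desk amplifier ready and switch it on: lift the loose dust cap off its volume spindle and put the cap down on the free desk, then take the bar knob, turn it so that its nose is on the side of the spindle's flat, and push it fully onto the spindle. The spindle is also the power switch, worked by a long press: with the knob on, press it down as far as it goes and finish like that, with the gripper still holding the knob pressed down. Leave the other things on the desk where they are.

Things in the scene. Friction and masses are not known exactly. Their poses are not given: they have to be found in the camera images.
- desk_pad: clear writing pad lying on the desk, 2 mm thick: its top is at z = 0.002, the bare desk at z = 0. It covers x = 0.225 to 0.625, y = -0.375 to 0.125; amplifier and knob stand on it
- amp: the amplifier: low dark metal case, 130 mm (its x, front at -x) by 170 mm (its y), top panel 45 mm above its underside; fixed. Origin under its centre, on its underside, x and y along its sides. On the panel are only the spindle, at about (-10, +25) mm of this frame, and two flat keys, under 3 mm high, near its -y side
- shaft_tip (a point): centre of the upper end of the volume spindle (upright steel D-shaft, diameter 14 mm, tip chamfered 1.5 mm), when not pressed 30 mm above the top panel, 77 mm above the desk; round its foot a nut 24 mm across, 3 mm high. z up; the flat of the D faces the -x axis of this frame, 3 mm from the spindle's axis. The spindle does not turn
- shaft (a joint): how far the spindle is pressed down, m: 0 released, 0.005 at its bottom stop. The spring pushes back with 4 N at once and 10 N at the stop, and lifts the spindle again when let go
- cap_mid (a point): centre of the loose dust cap, half-way up: white plastic round cap, closed on top, open below, 34 mm outside diameter, 44 mm high, 3 mm wall, 4 mm top, 30 g. At the start it stands on the top panel over the spindle and hides it
- knob_mid (a point): centre of the loose bar knob, on the axis of its bore, half-way up. Black plastic, 36 mm high, 24 mm wide (its y) with flat upright sides from x = -18 to +16 mm, the place to grip; 46 mm long (x = -26 to +20 mm); about 50 g. The narrowed nose, with a white line on top, points to -x. Fully on, this point meets the spindle's tip. It starts upright, bore down
- knob_bore (a point): mouth of the knob's D-shaped bore, in the centre of its underside, 18 mm below knob_mid, same axes. The bore is 18 mm deep, 16.5 mm in diameter, with a 1.7 mm lead-in; its flat is on the nose side (-x), 4.2 mm from the axis: the knob fits only with its nose on the side of the spindle's flat, within about 8 degrees
- eraser_mid (a point): bystander, to be left alone: blue-and-white eraser, 22x56x12 mm; point half-way up its middle
- sharpener_mid (a point): bystander, to be left alone: small grey metal sharpener, 15x25x13 mm; point half-way up its middle
- stapler_mid (a point): bystander, to be left alone: dark stapler lying apart near the right side, 150x36x56 mm, long side along its x; point half-way up its middle
- masking_tape_mid (a point): bystander, to be left alone: roll of masking tape lying flat on the left side, 100 mm across, 25 mm high; point half-way up its middle
- pot_white_mid (a point): bystander, to be left alone: small white pot, 50 mm across, 48 mm high; point half-way up its middle
- sticky_notes_1_mid (a point): bystander, to be left alone: pad of white notes, 77x77 mm, 17 mm high; point half-way up its middle

How it is judged (in metres and radians):
On the way, in this order (a step that is already met when the one before it is completed fails the run):
1. the dust cap has been put down on the desk and let go (height (world z) of cap_mid between 0.01 and 0.03 m and linear speed of cap below 0.03 m/s and horizontal distance between cap_mid and shaft_tip above 0.06 m and contact force between the fingers and cap below 0.2 N), for 0.2 s.
2. the knob is fully on the spindle, nose on the side of its flat (distance between knob_mid and shaft_tip below 0.004 m and horizontal distance between knob_mid and shaft_tip below 0.003 m and angle between knob_mid's own z axis and vertical below 0.12 rad and angle between the x axis of knob_mid and the x axis of shaft_tip, either way round below 0.25 rad), for 0.2 s.
At the end, for the whole second after the job is handed in: Knob fully on (centre within 4 mm of the spindle tip, 3 mm sideways; tilt under 0.12 rad; nose to the flat within 0.25 rad), touched by the gripper and holding the spindle pressed at least 3.5 of 5 mm; cap at rest on the desk, let go, at least 60 mm from the spindle (all of step 1 and all of step 2 and value of joint shaft above 0.0035 m and contact force between the fingers and knob above 1 N and contact force between knob and shaft above 4 N); the arm keeps its last pose, push and grip.
It fails at once if another thing on the desk is shifted by more than 30 mm (distance of any of eraser_mid, sharpener_mid, stapler_mid, masking_tape_mid, pot_white_mid, sticky_notes_1_mid from where it was at the start of the episode above 0.03 m).
It also fails if it takes over 54 s, if anything falls off the work surface, if the arm or the gripper's body presses on something with over 40 N, if the wrist force passes 120 N, or if a joint passes its speed limit or range.

## Working session

There is one attempt and no reset: what is moved stays moved. The work goes in short steps, Python scripts to look and compute and a shell command to move; the robot and the scene stay as the last step left them, time stands still between calls to the robot, and variables do not carry over. Pictures are saved under pics/ and viewed, at most 10 in all, crops included, and the job is handed in when it is done.

```bash
mkdir -p pics; cat > h.py <<'E'
import numpy as np,cv2
from workcell import status,optics,ctrl
def ray(im,u,v,z):
    R=cv2.Rodrigues(np.array(im['rvec'],float))[0];t=np.array(im['tvec'],float)
    c=-R.T@t; d=R.T@np.array([(u-im['cx'])/im['fx'],(v-im['cy'])/im['fy'],1]); return c+d*(z-c[2])/d[2]
def proj(im,p):
    K=np.array([[im['fx'],0,im['cx']],[0,im['fy'],im['cy']],[0,0,1.]])
    return cv2.projectPoints(np.array(p,float).reshape(-1,1,3),np.array(im['rvec'],float),np.array(im['tvec'],float),K,None)[0].reshape(-1,2)
def cam(im):
    R=cv2.Rodrigues(np.array(im['rvec'],float))[0]; return -R.T@np.array(im['tvec'],float)
E
python3 - <<'E'
from h import *
import pickle
for n in('top','scene'):
    im=optics.get_image(n);pickle.dump(im,open(n+'.pkl','wb'));cv2.imwrite(f'pics/{n}0.png',im['frame'][:,:,::-1]);print(n,cam(im),im['fx'],im['rvec'])
o=status.get_obs();print(o['orientation'],o['ee_pos'],o['t'])
E
```

```text
top [ 399.80418099  -63.92183658 1359.18115818] 450.6778049924499 [ 2.11966434 -2.16039684  0.1297577 ]
scene [-167.05580251 -888.23589278  740.39683903] 498.54894579271934 [ 2.00534874 -0.7639713   0.46110229]
[-5.46647643e-01 -3.09340369e+00  2.05950181e-03] [213.99468157 586.72579493 241.00193645] 0.1
```

View pics/top0.png

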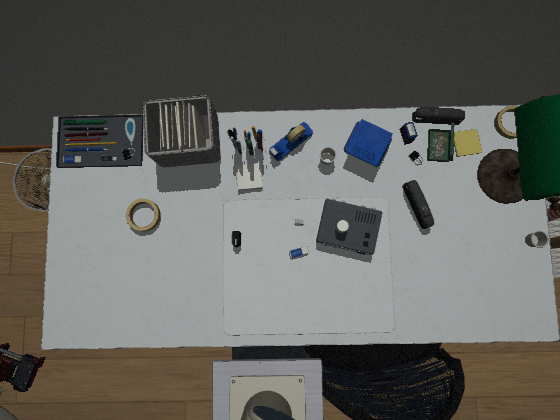

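View pics/scene0.png

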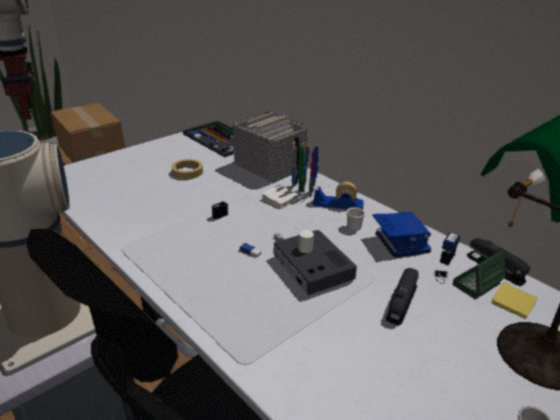

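The top view shows the amp at (350,228) with the white cap at (343,227), and the knob at (236,239). The eraser is at (298,253), the sharpener at (299,222) and the tape at (143,215). The desk to the left of the knob is free. Next I measure with masks and look at an enlarged crop.

```bash
python3 - <<'E'
from h import *
import pickle
T=pickle.load(open('top.pkl','rb'));S=pickle.load(open('scene.pkl','rb'))
def comp(im,mask,seed):
    n,l,s,c=cv2.connectedComponentsWithStats(mask.astype(np.uint8)); 
    x,y=seed; k=l[y,x]; return (l==k).astype(np.uint8),s[k],c[k]
g=T['frame'].max(2).astype(int)
# amp dark
m,s,c=comp(T,g<110,(335,245)); print('amp',s,c)
cn=max(cv2.findContours(m,0,2)[0],key=cv2.contourArea); b=cv2.boxPoints(cv2.minAreaRect(cn)); print(b,[ray(T,*p,47)[:2].round(1) for p in b])
m,s,c=comp(T,g>150,(343,227)); print('cap',s,c,ray(T,*c,91))
m,s,c=comp(T,g<100,(236,240)); print('knob',s,c,ray(T,*c,38))
gs=S['frame'].max(2).astype(int)
m,s,c=comp(S,gs<90,(220,212)); print('knobS',s,c,ray(S,*c,20))
a=cv2.resize(T['frame'][188:268,318:388],None,fx=7,fy=7,interpolation=2)[:400]
a=cv2.resize(T['frame'][195:260,315:390],(375,325),interpolation=2)
b=cv2.resize(T['frame'][225:255,220:255],(420,360),interpolation=2)[:325]
d=cv2.resize(S['frame'][195:225,205:240],(350,300),interpolation=2);e=cv2.resize(S['frame'][225:295,265:360],(450,275)[::1],interpolation=2)
out=np.zeros((600,800,3),np.uint8);out[:325,:375]=a;out[:325,375:795]=b;out[325:600,:350]=d[:275];out[325:600,350:800]=e
cv2.imwrite('pics/z.png',out[:,:,::-1])
E
```

```text
amp [ 316  199   66   64 3004] [348.27696405 230.27829561]
[[313.31528 249.82095]
 [325.09933 197.44736]
 [382.8983  210.45212]
 [371.11423 262.8257 ]] [array([ 467.6, -142.4]), array([ 620.8, -181.5]), array([ 578.7, -349.1]), array([ 427.1, -307.6])]
cap [337 220  11  11  96] [342.21875 225.125  ] [ 533.23523912 -223.18095474   91.        ]
knob [232 231   9  23 181] [236.18232044 241.16574586] [497.60609535  82.61651576  38.        ]
knobS [208 202  20  19 247] [218.72874494 210.86639676] [499.44014909  79.82540105  20.        ]
```

View pics/z.png

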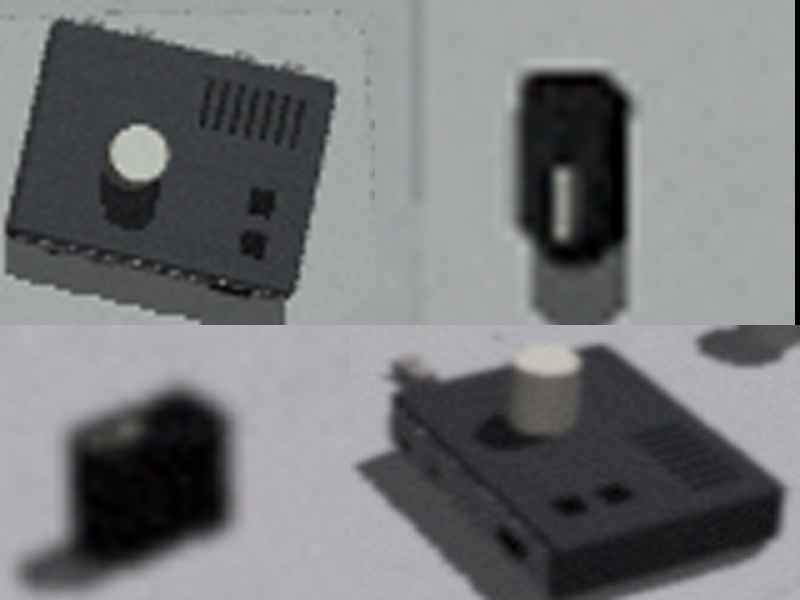

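The crop shows the amp turned a few degrees clockwise, front at the bottom. The knob's nose (white line) points down in the image, to -x, and the cap top is at about (342,225).

```bash
python3 - <<'E'
from h import *
import pickle
T=pickle.load(open('top.pkl','rb'));S=pickle.load(open('scene.pkl','rb'))
w=lambda u,v,z:ray(T,u,v,z)[:2]
TL,TR,BL,BR=[w(315+a/5-.5,195+b/5-.5,47) for a,b in((55,20),(335,82),(8,232),(293,298))]
print('sizes',[np.linalg.norm(a-b).round(1) for a,b in((TL,BL),(TR,BR),(TL,TR),(BL,BR))])
an=lambda d:np.degrees(np.arctan2(d[1],d[0]))
print('yaw x',an(TL-BL),an(TR-BR),'from y',an(TL-TR)-90,an(BL-BR)-90)
c=(TL+TR+BL+BR)/4; y=np.radians(np.mean([an(TL-BL),an(TR-BR),an(TL-TR)-90,an(BL-BR)-90]));print('c',c,'yaw',np.degrees(y))
R=np.array([[np.cos(y),-np.sin(y)],[np.sin(y),np.cos(y)]]);print('shaft',c+R@[-10,25],'cap',w(342.1,225.1,91))
k=lambda a,b:w(220+(a-375)/12-.5,225+b/12-.5,38)
print('knob',k(566,155),'ends',k(566,73),k(566,262),'yaw line',an(k(566,165)-k(563.5,240)),'edge',an(k(520,90)-k(520,225)))
# scene checks: cap top centre and knob
print('scene cap',ray(S,265+(547-350)*95/450-.5,225+(360-325)*70/275-.5,91))
# knob top outline scene
print('knob S corners z38',[ray(S,205+a/10-.5,195+(b-325)/10-.5,38)[:2].round(1) for a,b in((75,425),(180,387),(225,415),(100,455))])
# pads for free place: check other candidate
print(ray(T,298,253,14),ray(T,299,222,15),ray(T,143,215,25), 'pot',ray(T,328,156,48))
from scipy.spatial.transform import Rotation as Ro
print(Ro.from_rotvec(status.get_obs()['orientation']).as_matrix().round(3))
E
```

```text
sizes [np.float64(128.2), np.float64(129.1), np.float64(167.3), np.float64(168.4)]
yaw x -14.139377556852638 -13.62634036280225 from y -13.909047594980663 -14.18615454250292
c [ 535.08108035 -248.30508704] yaw -13.965230014284618
shaft [ 531.40998243 -221.63069783] cap [ 533.31271162 -222.84957005]
knob [508.68239021  84.82015998] ends [528.85858262  84.72798271] [482.48313992  84.9398543 ] yaw line -2.1731915377553785 edge -0.19361679719397656
scene cap [ 528.42260143 -226.94783649   91.        ]
knob S corners z38 [array([488.4,  94.3]), array([522.4,  92.3]), array([522.7,  72.2]), array([484.4,  77.1])]
[460.6798009  -98.65684464  14.        ] [ 553.20515244 -103.84439258   15.        ] [582.55122572 364.13622846  25.        ] pot [ 745.7334206  -194.07613096   48.        ]
[[-0.939  0.343 -0.   ]
 [ 0.343  0.939 -0.001]
 [ 0.    -0.001 -1.   ]]
```

```bash
cat >> h.py <<'E'
from scipy.spatial.transform import Rotation as Ro
def go(x,y,z,yaw):  # yaw (deg) of the tool's y axis in world, tool down
    o=status.get_obs();R=Ro.from_rotvec(o['orientation']);a=np.radians(yaw)
    Y=np.array([np.cos(a),np.sin(a),0]);Z=np.array([0,0,-1.]);G=Ro.from_matrix(np.array([np.cross(Y,Z),Y,Z]).T)
    print('shift',R.inv().apply(np.array([x,y,z])-o['ee_pos']).round(1),'turn',(R.inv()*G).as_rotvec().round(3),'at',np.round(o['ee_pos'],1),'F',np.round(o['ft_force'],1),'w',round(o['width'],1),'t',o['t'])
E
python3 -c "
from h import *
go(532,-223,160,76)"
```

```text
shift [-576.3 -651.6   81.9] turn [-0.001 -0.    -0.105] at [214.  586.7 241. ] F [ 0.7 -0.2 -0. ] w 87.9 t 0.1
```

```bash
python3 -m inch '[[[-30,-34,0,0,0,-0.1,100],[-65,-73,0,0,0,-0.1,100],[-100,-113,0,0,0,-0.1,100],[-133,-150,0,0,0,-0.1,90],[-166,-188,0,0,0,-0.1,80],[-199,-225,10,0,0,-0.1,70],[-232,-262,20,0,0,-0.1,70],[-265,-300,30,0,0,-0.1,70],[-298,-337,40,0,0,-0.1,70],[-331,-374,50,0,0,-0.1,70],[-364,-412,60,0,0,-0.1,70],[-397,-449,70,0,0,-0.1,70],[-430,-486,80,0,0,-0.1,70],[-463,-523,80,0,0,-0.1,70],[-496,-561,80,0,0,-0.1,70],[-529,-598,80,0,0,-0.1,70],[-555,-627,80,0,0,-0.105,70],[-570,-644,80,0,0,-0.105,70],[-576,-652,80,0,0,-0.105,70],[-576,-652,80,0,0,-0.105,70]]]' | tail -5
python3 - <<'E'
from h import *
go(532,-223,77,76)
im=optics.get_image('scene');cv2.imwrite('pics/s1.png',cv2.resize(im['frame'][150:330,200:440],(800,600),interpolation=2)[:,:,::-1])
print(proj(im,[[532,-223,91],[532,-223,160]]))
E
```

```text
ee_pos: [531.6, -223.3, 161.2]
orientation: [-0.386, -3.117, -0.0]
ft_force: [-0.0, -1.0, 0.1]
width: 61.6
grasp_force: 0.0
shift [-0.4  0.4 84.2] turn [ 0.    -0.001 -0.002] at [ 531.6 -223.3  161.2] F [-0.  -1.   0.1] w 61.6 t 2.1
[[305.98900327 232.11998689]
 [307.37487336 206.75045691]]
```

View pics/s1.png

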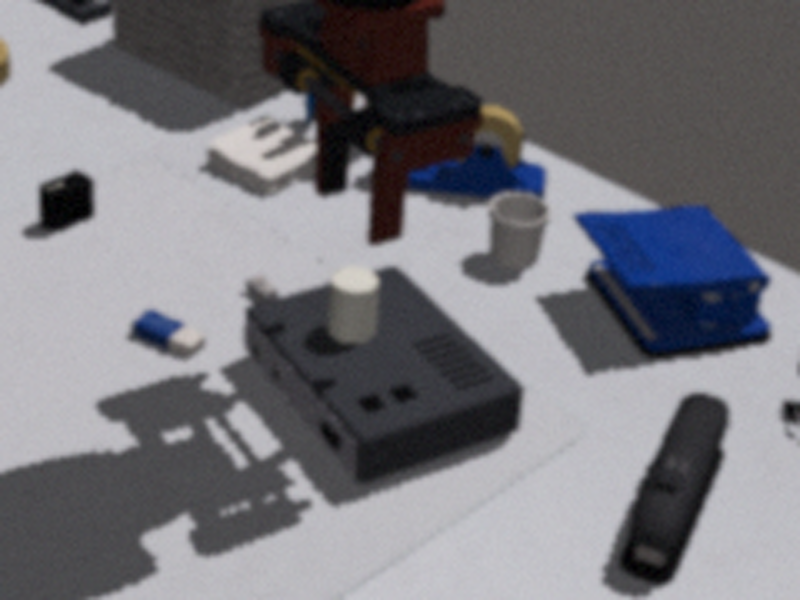

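The open fingers are above the cap, whose top is at full-image pixel (306.2,233.1) against a predicted (306.0,232.1). I descend and grip.

```bash
python3 -m inch '[[[0,0,25,0,0,0,70],[0,0,50,0,0,0,70],[0,0,70,0,0,0,70],[0,0,84,0,0,0,70],[0,0,84,0,0,0,70],[0,0,84,0,0,0,50],[0,0,84,0,0,0,30],[0,0,84,0,0,0,20],[0,0,84,0,0,0,20],[0,0,84,0,0,0,20],[0,0,84,0,0,0,20],[0,0,84,0,0,0,20]]]'|tail -5;python3 -c "
from h import *
go(532,-223,150,76)"
```

```text
ee_pos: [532.3, -223.0, 78.5]
orientation: [0.384, 3.117, -0.0]
ft_force: [-1.0, 0.5, 6.4]
width: 32.8
grasp_force: 30.0
shift [  0.2  -0.1 -71.5] turn [-0.     0.001 -0.001] at [ 532.3 -223.    78.5] F [-1.   0.5  6.4] w 32.8 t 3.35
```

```bash
python3 -m inch '[[[0,0,-15,0,0,0,20],[0,0,-35,0,0,0,20],[0,0,-55,0,0,0,20],[0,0,-70,0,0,0,20],[0,0,-70,0,0,0,20]]]'|tail -5;python3 - <<'E'
from h import *
go(430,0,150,76)
im=optics.get_image('scene');cv2.imwrite('pics/s2.png',cv2.resize(im['frame'][170:290,230:390],(800,600),interpolation=2)[:,:,::-1])
E
```

```text
ee_pos: [533.2, -223.4, 150.3]
orientation: [0.383, 3.114, -0.002]
ft_force: [0.6, -0.5, 0.0]
width: 33.0
grasp_force: 30.0
shift [154.2 191.7  -0.5] turn [-0.001  0.004 -0.001] at [ 533.2 -223.4  150.3] F [ 0.6 -0.5  0. ] w 33.0 t 3.85
```

View pics/s2.png

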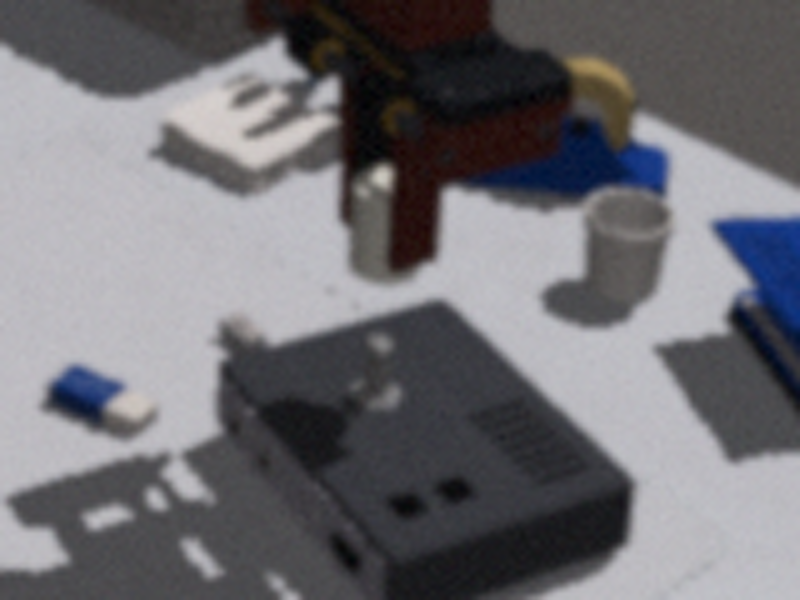

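The cap is lifted and the spindle is bare, its tip at full-image pixel (305.5,237.1). Now I carry the cap to (430,0).

```bash
python3 -m inch '[[[15,20,0,0,0,0,20],[40,50,0,0,0,0,20],[65,81,0,0,0,0,20],[90,112,0,0,0,0,20],[115,143,0,0,0,0,20],[138,172,15,0,0,0,20],[150,187,35,0,0,0,20],[154,192,55,0,0,0,20],[154,192,75,0,0,0,20],[154,192,95,0,0,0,20],[154,192,105,0,0,0,20],[154,192,110,0,0,0,20],[154,192,113,0,0,0,20],[154,192,115,0,0,0,20],[154,192,115,0,0,0,20],[154,192,115,0,0,0,20]]]'|tail -5;python3 -c "
from h import *
go(430,0,33.5,76)"
```

```text
ee_pos: [429.3, 0.7, 33.4]
orientation: [0.384, 3.117, 0.0]
ft_force: [-1.7, 1.0, 4.8]
width: 33.0
grasp_force: 30.0
shift [-0.9 -0.5 -0.1] turn [ 0.     0.001 -0.001] at [429.3   0.7  33.4] F [-1.7  1.   4.8] w 33.0 t 5.5
```

```bash
python3 -m inch '[[[0,0,0,0,0,0,30],[0,0,0,0,0,0,50],[0,0,0,0,0,0,60],[0,0,0,0,0,0,70],[0,0,0,0,0,0,70],[0,0,-15,0,0,0,70],[0,0,-35,0,0,0,70],[0,0,-60,0,0,0,70],[0,0,-90,0,0,0,70],[0,0,-120,0,0,0,70],[0,0,-120,0,0,0,70]]]'|tail -5;python3 - <<'E'
from h import *
import pickle
go(508,84.5,120,88.5)
S=optics.get_image('scene');T=optics.get_image('top');pickle.dump((S,T),open('b.pkl','wb'))
a=cv2.resize(S['frame'][190:260,190:283],(400,300),interpolation=2)
b=cv2.resize(S['frame'][225:275,272:338],(396,300),interpolation=2)
c=cv2.resize(T['frame'][195:260,310:395],(392,300),interpolation=2)
d=cv2.resize(T['frame'][220:280,220:300],(400,300),interpolation=2)
out=np.zeros((600,800,3),np.uint8);out[:300,:400]=a;out[:300,400:796]=b;out[300:,:392]=c;out[300:,400:]=d
cv2.imwrite('pics/m.png',out[:,:,::-1])
E
```

```text
ee_pos: [431.1, 0.8, 155.7]
orientation: [0.383, 3.112, 0.001]
ft_force: [0.7, 0.2, -0.7]
width: 61.6
grasp_force: 0.0
shift [-54.   99.8  36.2] turn [ 0.001  0.006 -0.219] at [431.1   0.8 155.7] F [ 0.7  0.2 -0.7] w 61.6 t 6.6
```

View pics/m.png

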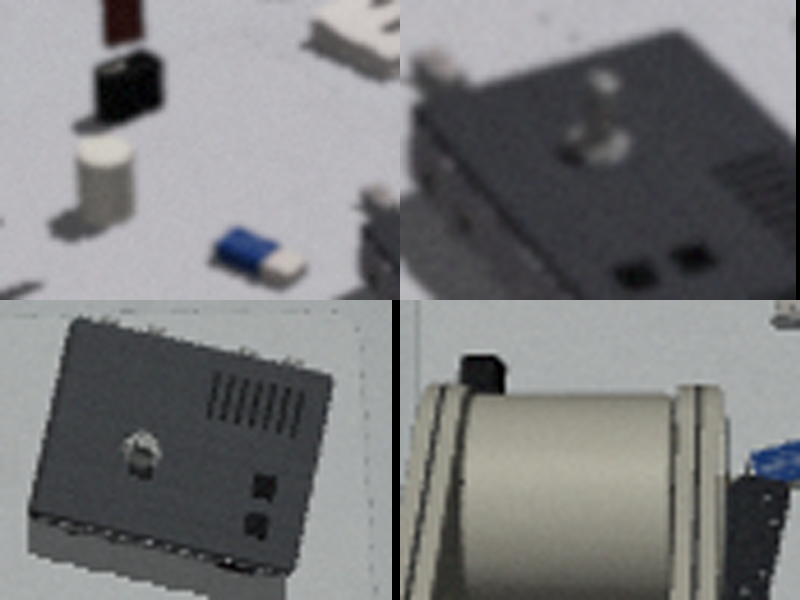

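The cap stands upright, released, at about (430,0). The nut is a bright disc in both views, at about (340.2,226.9) in the top image. Next I cast rays for the spindle.

```bash
python3 - <<'E'
from h import *
import pickle
S,T=pickle.load(open('b.pkl','rb'))
g=T['frame'].astype(int).max(2)[222:236,333:350];print(g)
gs=S['frame'].astype(int).max(2)[233:255,296:316];print(gs)
print('nut top',ray(T,310+141/4.61-.5,195+(449-300)/4.61-.5,50))
print('nut scene',ray(S,272+200/6-.5,225+143/6-.5,50),'tip',ray(S,272+202/6-.5,225+76/6-.5,77))
# amp corners again in scene for calibration bias
print(proj(S,[[532,-223,77],[532,-223,50],[432,-1,46]]),proj(T,[[532,-223,77],[532,-223,50]]))
E
```

```text
[[ 65  71  65  71  68  70  71  71  70  65  64  68  65  66  71  66  69]
 [ 66  68  67  65  66  64  71 101  90  72  68  70  70  66  65  68  68]
 [ 66  68  66  65  50  87 143 112 133 133  62  65  70  67  68  69  69]
 [ 68  66  67  67 122 156 101 150 136 133 133  75  69  66  67  69  69]
 [ 68  65  63  80  90 121  63 121 128 134 135  82  66  66  65  71  71]
 [ 68  66  71  83 101  94  52  41  46  86 156 106  69  69  67  65  67]
 [ 67  68  66  65  92  72  66  64  49  43  95 122  71  63  66  67  69]
 [ 66  70  64  67  85  71  76  77  78  71  94  89  69  65  70  65  67]
 [ 65  64  64  67  66  49  65  76  79  70 101  72  67  70  67  61  68]
 [ 67  64  61  68  67  35  48  53  51  30  69  71  66  68  68  66  71]
 [ 67  65  65  72  65  34  35  39  34  33  65  67  67  69  66  70  64]
 [ 69  65  67  69  64  70  68  38  36  33  68  64  68  64  67  66  65]
 [ 68  63  68  72  66  70  64  69  64  69  67  65  67  63  68  62  70]
 [ 69  69  66  69  68  70  68  68  69  69  64  66  66  66  67  63  64]]
[[184 186 183 181 173 166 162 148 127 112 101  85  76  72  66  64  64  65
   63  61]
 [180 168 163 158 14
[... 1366 characters left out ...]
 61  78  89 100 105 113 113  95  74  64  62  62
   62  61]
 [ 62  62  50  37  34  36  50  74  89  89  90 102 100  78  66  60  56  64
   62  65]
 [ 65  60  63  53  47  44  53  66  73  70  76  78  74  68  61  62  64  64
   64  67]
 [ 66  66  66  62  63  59  60  58  61  64  62  66  62  65  64  59  64  64
   64  63]
 [ 62  64  67  63  65  62  61  61  64  59  61  63  63  63  64  64  62  63
   66  64]]
nut top [ 532.71108062 -221.95181506   50.        ]
nut scene [ 526.06614172 -227.77086938   50.        ] tip [ 530.76435216 -222.41407529   77.        ]
[[305.71809712 237.07915425]
 [305.20496396 246.47249285]
 [215.54484028 223.9192119 ]] [[341.57302097 226.08300234]
 [340.45556154 227.05706984]]
```

```bash
python3 -m inch '[[[-10,20,0,0,0,-0.05,70],[-27,50,0,0,0,-0.11,70],[-43,80,10,0,0,-0.17,70],[-53.5,99,25,0,0,-0.219,70],[-53.5,99.5,45,0,0,-0.219,70],[-53.5,99.5,65,0,0,-0.219,70],[-53.5,99.5,75,0,0,-0.219,70],[-53.5,99.5,75,0,0,-0.219,70],[-53.5,99.5,75,0,0,-0.219,70]]]'|tail -5;python3 - <<'E'
from h import *
go(507.5,84.5,24,88.5)
im=optics.get_image('scene');cv2.imwrite('pics/k.png',cv2.resize(im['frame'][170:230,190:270],(800,600),interpolation=2)[:,:,::-1])
print(proj(im,[[507.5,84.5,38],[482,85,38],[507.5,84.5,62]]))
E
```

```text
ee_pos: [504.7, 84.2, 77.3]
orientation: [-0.041, -3.14, 0.0]
ft_force: [-0.2, 0.5, 0.2]
width: 61.7
grasp_force: 0.0
shift [-2.9  0.4 53.3] turn [-0.    -0.001  0.   ] at [504.7  84.2  77.3] F [-0.2  0.5  0.2] w 61.7 t 7.6
[[219.81648306 203.58858767]
 [212.05981358 206.63570271]
 [219.43085289 195.99350773]]
```

View pics/k.png

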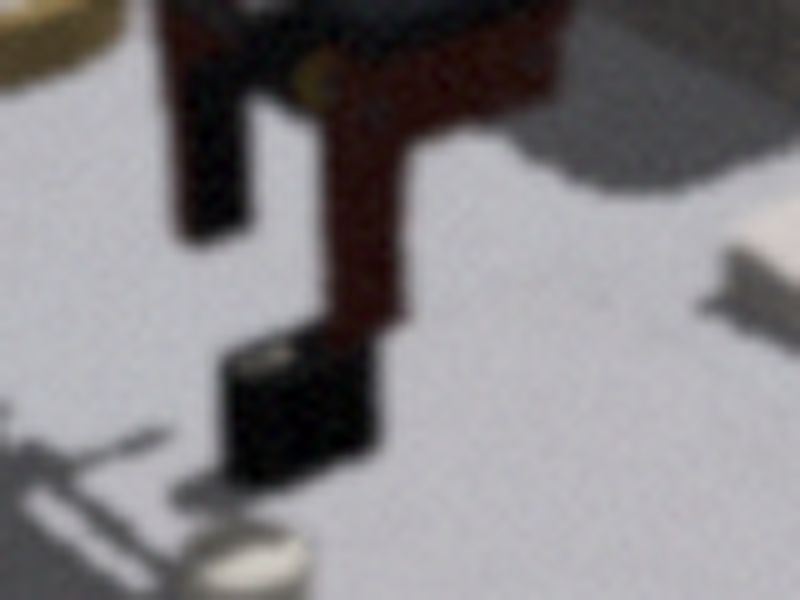

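The fingers straddle the knob. The nose end is at about (212,205.5) against a predicted (212.1,206.6), so the knob position holds. I descend and grip.

```bash
python3 -m inch '[[[-3,0,15,0,0,0,70],[-3,0,35,0,0,0,70],[-3,0,48,0,0,0,70],[-3,0,53,0,0,0,70],[-3,0,53,0,0,0,60],[-3,0,53,0,0,0,40],[-3,0,53,0,0,0,20],[-3,0,53,0,0,0,10],[-3,0,53,0,0,0,10],[-3,0,53,0,0,0,10],[-3,0,53,0,0,0,10],[-3,0,53,0,0,0,10],[-3,0,53,0,0,0,10]]]'|tail -5;python3 -c "
from h import *
go(507.5,84.5,140,88.5)"
```

```text
ee_pos: [508.2, 84.4, 25.0]
orientation: [0.041, 3.141, 0.0]
ft_force: [-0.9, -0.3, 6.0]
width: 23.8
grasp_force: 30.0
shift [ 6.00e-01  1.00e-01 -1.15e+02] turn [0. 0. 0.] at [508.2  84.4  25. ] F [-0.9 -0.3  6. ] w 23.8 t 8.95
```

```bash
python3 -m inch '[[[0,0,-15,0,0,0,10],[0,0,-40,0,0,0,10],[0,0,-70,0,0,0,10],[0,0,-95,0,0,0,10],[0,0,-105,0,0,0,10],[0,0,-105,0,0,0,10]]]'|tail -5;python3 -c "
from h import *
go(532,-223,112,76)"
```

```text
ee_pos: [508.8, 84.4, 131.3]
orientation: [0.04, 3.138, 0.001]
ft_force: [-0.6, -0.2, -1.1]
width: 23.6
grasp_force: 30.0
shift [ -31.  -306.7   19.2] turn [0.001 0.003 0.219] at [508.8  84.4 131.3] F [-0.6 -0.2 -1.1] w 23.6 t 9.55
```

```bash
python3 -m inch '[[[-2,-15,0,0,0,0,10],[-5,-45,0,0,0,0.03,10],[-8,-75,0,0,0,0.06,10],[-11,-107,0,0,0,0.09,10],[-14,-139,0,0,0,0.12,10],[-17,-171,0,0,0,0.15,10],[-20,-203,0,0,0,0.18,10],[-23,-235,0,0,0,0.2,10],[-27,-265,5,0,0,0.219,10],[-30,-290,10,0,0,0.219,10],[-31,-303,15,0,0,0.219,10],[-31,-307,19,0,0,0.219,10],[-31,-307,19,0,0,0.219,10],[-31,-307,19,0,0,0.219,10]]]'|tail -5;python3 - <<'E'
from h import *
import pickle
go(532,-223,112,76)
S=optics.get_image('scene');T=optics.get_image('top');pickle.dump((S,T),open('c.pkl','wb'))
out=np.zeros((600,800,3),np.uint8)
out[:,:]=cv2.resize(S['frame'][206:260,270:342],(800,600),interpolation=2)
cv2.imwrite('pics/p.png',out[:,:,::-1]); print(proj(S,[[532,-223,77],[532,-223,89],[532,-223,50]]))
E
```

```text
ee_pos: [530.5, -222.4, 110.2]
orientation: [-0.383, -3.117, -0.001]
ft_force: [-0.5, 0.6, 0.4]
width: 23.9
grasp_force: 30.0
shift [-1.6 -0.2 -1.8] turn [ 0.    -0.001  0.   ] at [ 530.5 -222.4  110.2] F [-0.5  0.6  0.4] w 23.9 t 10.95
[[305.71809712 237.07915425]
 [305.95009665 232.83220567]
 [305.20496396 246.47249285]]
```

View pics/p.png

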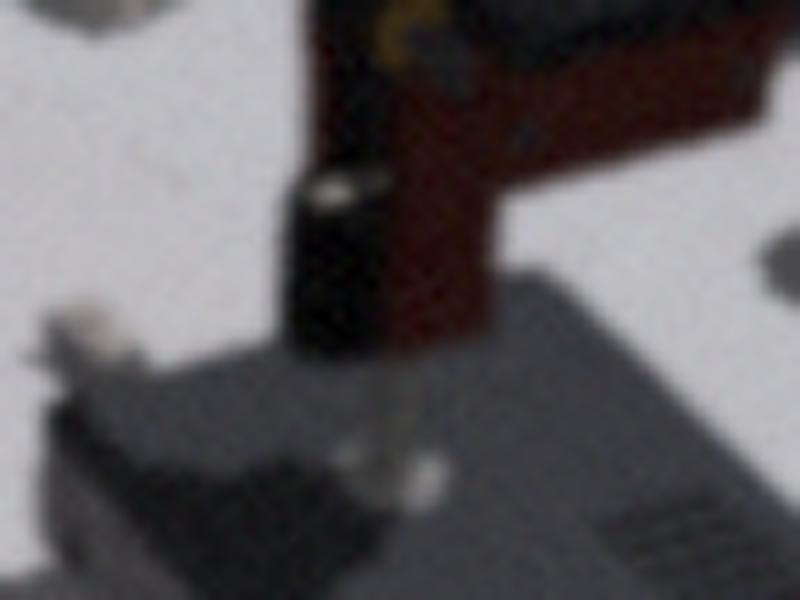

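The spindle (crop x about 397) runs up under the knob, with the nose on the flat's side. Nothing looks off, so I descend gently and watch the force.

```bash
python3 -m inch '[[[-1.5,0,2,0,0,0,10],[-1.5,0,5,0,0,0,10],[-1.5,0,8,0,0,0,10],[-1.5,0,10,0,0,0,10],[-1.5,0,12,0,0,0,10],[-1.5,0,14,0,0,0,10],[-1.5,0,14,0,0,0,10]]]'|tail -5;python3 - <<'E'
from h import *
go(532,-223,82,76)
S=optics.get_image('scene')
print(proj(S,[[532-25.2,-223+6.3,73],[532-25.2,-223+6.3,109]]));g=S['frame'].max(2)[225:244,288:304];print(g)
E
```

```text
ee_pos: [532.2, -223.7, 96.3]
orientation: [-0.384, -3.117, -0.0]
ft_force: [-1.2, 1.0, -0.8]
width: 23.8
grasp_force: 30.0
shift [ 0.4  0.6 14.3] turn [ 0.    -0.001 -0.001] at [ 532.2 -223.7   96.3] F [-1.2  1.  -0.8] w 23.8 t 11.75
[[296.02110477 241.34681248]
 [296.57248128 228.43917747]]
[[192 194 193 191 195 193 195 190 185 148  85  37  20  16  13  13]
 [193 192 192 193 193 195 193 186 172 127  67  34  32  30  30  27]
 [193 195 195 194 195 194 189 176 136  88  52  60  83  82  56  44]
 [194 193 196 191 193 193 191 162 106  49  50  84 109 108  67  37]
 [193 195 197 194 194 191 190 158  97  37  28  58  66  59  39  26]
 [194 193 192 194 194 192 188 150  74  23  12  13  29  23  20  18]
 [192 195 192 193 192 194 187 147  71  23  11   8  11  17  24  19]
 [191 192 192 190 194 192 184 147  71  17   4   7  17   1  12   4]
 [194 194 192 191 194 196 184 147  68  20   5  15  11  11   2  10]
 [194 192 191 193 192 191 182 146  67  16  14  10   7   4   5  11]
 [192 191 188 189 187 180 165 127  61  16   3   5   9   6   6   7]
 [185 183 175 165 157 142 123  91  37  15   4   5   6  12   7   5]
 [166 153 131 116 100  89  75  57  27  10  12  10  13   7   6  11]
 [112  94  84  72  69  68  61  43  20   9   6   4   9   9   9  12]
 [ 74  72  63  63  64  62  61  47  20   5  13   3   3   5   9  11]
 [ 67  63  61  59  62  65  60  43  25   5  15   3   7   6  10  12]
 [ 67  62  63  66  60  63  63  49  30  11  12  14  14   6   6   6]
 [ 63  66  68  63  63  63  64  55  42  30  23  18  21  15  16  14]
 [ 66  61  69  65  59  63  63  60  55  48  45  41  37  32  30  32]]
```

```bash
python3 -m inch '[[[0,0,2,0,0,0,10],[0,0,4,0,0,0,10],[0,0,6,0,0,0,10],[0,0,8,0,0,0,10],[0,0,10,0,0,0,10],[0,0,12,0,0,0,10],[0,0,12,0,0,0,10]]]'|tail -5
```

```text
ee_pos: [532.2, -223.6, 84.2]
orientation: [-0.384, -3.117, -0.0]
ft_force: [-2.0, 0.9, -1.1]
width: 23.8
grasp_force: 30.0
```

```bash
python3 -m inch '[[[0,0,1,0,0,0,10],[0,0,2,0,0,0,10],[0,0,2.5,0,0,0,10],[0,0,2.5,0,0,0,10],[0,0,2.5,0,0,0,10],[0,0,2.5,0,0,0,10]]]'|tail -5
```

```text
ee_pos: [532.3, -223.7, 82.1]
orientation: [-0.383, -3.118, -0.0]
ft_force: [-4.1, 2.0, 1.3]
width: 23.5
grasp_force: 30.0
```

```bash
python3 -m inch '[[[0,0,1,0,0,0,10],[0,0,2,0,0,0,10],[0,0,3,0,0,0,10],[0,0,4,0,0,0,10],[0,0,4,0,0,0,10],[0,0,4,0,0,0,10]]]'|tail -5
```

```text
ee_pos: [532.3, -223.7, 78.7]
orientation: [-0.383, -3.118, -0.0]
ft_force: [-6.5, 1.8, 7.5]
width: 23.7
grasp_force: 30.0
```

The spring is felt at 7.5 N. The sideways force of -6.5 N says to ease about 0.7 mm towards -x while pressing on.

```bash
python3 -m inch '[[[0.7,0,0,0,0,0,10],[0.7,0,1,0,0,0,10],[0.7,0,2,0,0,0,10],[0.7,0,3,0,0,0,10],[0.7,0,3,0,0,0,10],[0.7,0,3,0,0,0,10]]]'|tail -5
```

```text
ee_pos: [532.3, -223.7, 76.9]
orientation: [0.383, 3.117, -0.0]
ft_force: [-7.4, 2.7, 16.5]
width: 23.9
grasp_force: 30.0
```

```bash
python3 -m inch '[[[0,0,0.5,0,0,0,10],[0,0,0.5,0,0,0,10],[0,0,0.5,0,0,0,10],[0,0,0.5,0,0,0,10],[0,0,0.5,0,0,0,10],[0,0,0.5,0,0,0,10]]]'|tail -5;python3 - <<'E'
from h import *
S=optics.get_image('scene')
cv2.imwrite('pics/f.png',cv2.resize(S['frame'][190:280,200:320],(800,600),interpolation=2)[:,:,::-1])
E
```

```text
ee_pos: [532.3, -223.7, 76.8]
orientation: [0.384, 3.117, -0.0]
ft_force: [-8.9, 3.5, 20.8]
width: 24.0
grasp_force: 30.0
```

View pics/f.png

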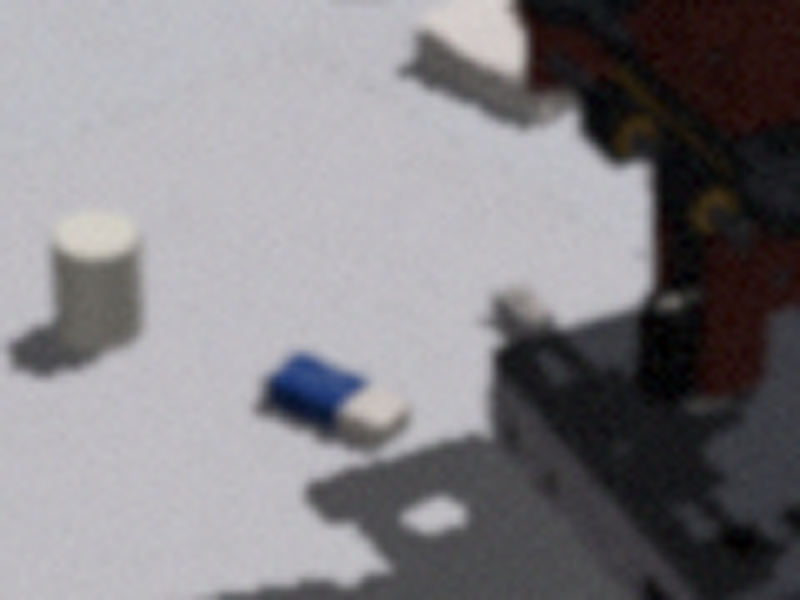

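The cap stands at crop (97,280). The knob, at crop (670,345), sits low on the spindle just above the nut. The force rises to 20.8 N with no further travel, so the spindle is at its stop, and I hand in.

```bash
python3 -c "
from workcell import ctrl
print(ctrl.close_job())"
```

```text
the job is handed in; nothing more can be done
None
```

I handed the job in with the cap standing on the desk, the knob fully on with its nose on the flat's side, and the gripper holding the spindle pressed at its stop (about 21 N); the hand-in returned no verdict.

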